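# Press the snap tab and slide the cover off the terminal box

### The arm

A 7-joint arm with a two-finger parallel gripper is mounted at the origin on a cart in front of the work surface, level with it; the furniture and walls round the work are solid. World frame = base frame: x ahead of the robot, y to its left, z up, the work surface at z = 0. Lengths are in mm, angles in degrees, forces in N, time in s.
With the tool pointing down it reaches from about 400 to 875 mm from the base axis. Payload 4.4 kg.
Tool frame: the origin (TCP) lies at the very end of the fingers, on their centre line; the grasp point (between the pads) lies 19 mm behind it (manip.hold_point_z is the distance from the TCP to the grasp point, in mm); x points along the fingers, z is the direction in which the jaws open and shut, and the axes are right-handed (so a half turn about x gives the same grasp; the last joint's range is limited). The gripper opens to 85 mm and grips with 20 to 120 N. Pads are 22 mm wide; open, the fingers measure 114 mm over their backs; the gripper's body (76 mm by 85 mm) begins 54 mm behind the grasp point. The pads swing forward as they close: fully open they stand 13 mm farther back than shut.
Start: joints at [-74.358, 36.005, 2.206, 86.941, -1.547, 57.084, -1.146], TCP at [216.008, 613.073, 231.313] pointing down, gripper open.
Joint ranges: [-175.42, 175.42], [-21.48, 121.26], [-71.46, 75.88], [10.55, 141.38], [-63.04, 243.04], [13.31, 113.54], [-168.57, 168.57]. Speed limits (degrees/s): [147.25, 147.25, 180, 180, 180, 180, 180].

### API

Orientations are given as a 3x3 rotation matrix whose columns are the frame's x, y, z axes.
In Python, from plant import manip, imaging gives the robot as it stands.
- The arm moves only by the shell command python3 -m crank 'ROWS' [FORCE]. ROWS is JSON, a list of rows, each an object with "translation": the shift along the tool's x, y, z in cm, a list of three; "delta_rot": the turn, a rotation vector about the tool's x, y, z in rad, a list of three; "fingers": the finger opening in cm, from 0 to 8.54. In form: [{"translation": [dx, dy, dz], "delta_rot": [ax, ay, az], "fingers": fingers}, ...]. A call has 1 to 5 rows; each row is the pose to reach, as a shift and turn from the pose measured when the call began, along the tool's axes at that moment; what a row does not reach only later rows make up. A row lasts 1/12 s, in which the tool goes at most 41.7 mm and 7.16 degrees, less where a joint would pass 70% of its speed; a pose out of reach is approached as far as the arm can. A call with a gripper value outside its range is refused whole. The fingers move at their own pace and stop on an object; FORCE is the grip in N (left out, the last holds). Time passes only in rows, so rows that repeat a pose let the fingers close. It gives the time, the measured TCP pose, the force and the opening at its end, in the units of the state.
- manip.observe(): the state, without advancing time (a new reading comes with each control period).
- imaging.grab_frame(name): name is "scene" or "top" or "wrist"; returns (picture, depth): 400x640x3 uint8, red, green, blue; 400x640 float32, mm along the optical axis (not along the pixel's ray), 0 where there is no reading.
- imaging.calibration(name): a dict with "intrinsics" (3x3 intrinsics, pixels), "world_from_camera" (4x4, takes a point from camera to world coordinates). Camera axes: x right, y up, looking along -z (the intrinsics and any distortion apply to the point x, -y, -z); pixel columns grow to the right and rows downward; lengths in mm; the calibration is good to about 2 mm. A picture is of the moment at which its call begins: read the wrist's pose just before it. calibration takes no time and is no camera call; for the wrist camera it gives the pose at the moment of the call.
- manip.job_done(): hands the job in, once; it reports no verdict.
The state is a dict: "time": time; "qpos": joint angles; "qvel": joint speeds; "effort": joint torques, N m; "position": TCP position; "ee_rot": TCP orientation; "force": force on the tool from outside, world axes, zero at the start; "torque": the same for the moment, N m; "gripper_width": finger opening in mm.
Only numpy, scipy, OpenCV 4.12 (cv2) and the standard library are available. Lean on these libraries where they do the work, as an engineer would, in place of code of your own. Each camera call takes 0.05 s, during which the arm holds its last target.

### The job

Open the terminal box on the bench: press the orange snap tab fully down, then push the released blue cover along its rails, away from the tab, until the terminals underneath are completely uncovered. Only press and push: do not pinch the rib or lift the cover off its rails, leave it lying flat on the box's deck, and do not disturb the things standing around.

Things in the scene. Friction and masses are not known exactly. Their poses are not given: they have to be found in the camera images.
- terminal_box: Grey metal box fixed on the worktop, 234 mm long (own x, -110 to 124) and 94 wide (y; 120 over screw ears). Origin at worktop level, z up. Tab at the -x end; the cover slides towards +x on runners 30 mm high, between side rails (inner faces y = +-38, tops 40 mm high). Open terminal well x = -48 to 4, then a flat deck up to a stop wall at x = 118, 41 mm high.
- snap_tab (a joint): How far the orange snap tab is pressed down, m: 0 to 0.0015 at the start (tooth up in the cover's slot, cover locked), 0.008 fully down (tooth clear below the cover). It resists with about 4 N, has no return spring and stays where it is pressed.
- tab_top (a point): Centre of the flat top of the orange tab, a pad 28 mm (box x) by 28 mm (box y), 46 mm above the worktop when up and 38 mm when fully down; the box around it is at most 34 mm high. It lies at x = -92 mm on the box's centre line.
- cover: Loose blue cover, about 0.2 kg, 88 (x) by 72 mm (y), axes as the box's. Origin: centre of its underside; closed, it lies at x = -30, z = 30 mm in the box's frame (2 mm play). Top 12 mm above the underside, but 5 mm in the slotted flange over the 18 mm next to the tab. Well fully uncovered from x = 48 mm on; it meets the stop wall at x = 74.
- rib_push (a point): Centre of the tab-side face of the upright rib across the cover. Rib 10 mm thick (x), 44 wide (y), from 12 to 28 mm above the cover's underside (16 above its top). The point is 4 mm ahead (+x) of the cover's origin and 20 mm above its underside: 50 mm above the worktop. Push it towards the box's +x.
- carton: Bystander: small closed cardboard carton, 65x70x55 mm, origin at the centre of its underside.
- oil_bottle: Bystander: yellow oil bottle with red nozzle, 48 mm across, 92 mm tall, origin at the centre of its underside.
- gauge: Bystander: plug gauge lying down, black grip, 12x98x12 mm, origin at the centre of its underside.
- bracket: Bystander: bent galvanised bracket, 42x81x48 mm, origin at the centre of its underside.
Mind the look-alikes: they are no part of the job. Leave any brown, pink or purple look-alike of the cover alone.

How it is judged:
By the outcome, as a careful person would: the job done as asked, in the order asked, and still so for the second after the job is handed in, with the robot touching nothing.
It also fails if it takes over 35 s, if anything falls off the work surface, if the arm or the gripper's body presses on something with over 40 N, if the wrist force passes 120 N, or if a joint passes its speed limit or range.

## Working session

There is one attempt and no reset: what is moved stays moved. The work goes in short steps, Python scripts to look and compute and a shell command to move; the robot and the scene stay as the last step left them, time stands still between calls to the robot, and variables do not carry over. Pictures are saved under pics/ and viewed, and the job is handed in when it is done.

```bash
ls; mkdir -p pics
python3 - <<'E'
from plant import manip, imaging
import cv2
s=manip.observe();print(s['time'],s['position'],s['ee_rot'],s['gripper_width'],manip.hold_point_z)
for n in('scene','top'):
    p,d=imaging.grab_frame(n);cv2.imwrite(f'pics/{n}0.png',p[:,:,::-1]);c=imaging.calibration(n);print(n,c)
    import numpy as np;np.save(f'{n}_d0.npy',d)
E
```

```text
pics
0.0 [215.80315371 612.46761136 230.36178327] [[-6.29240256e-04 -9.43148123e-01  3.32372113e-01]
 [-1.83079096e-03  3.32372708e-01  9.43146347e-01]
 [-9.99998126e-01 -1.50382094e-05 -1.93584934e-03]] 85.85843986916716 18.700000000000003
scene {'intrinsics': array([[460.68286291,   0.        , 316.23500834],
       [  0.        , 460.68286291, 195.61315035],
       [  0.        ,   0.        ,   1.        ]]), 'world_from_camera': array([[ 4.82600056e-01,  5.62177898e-01, -6.71604941e-01,
        -4.05077736e+01],
       [-8.75665377e-01,  3.25054107e-01, -3.57141394e-01,
        -2.82783424e+02],
       [ 1.75309459e-02,  7.60457651e-01,  6.49150851e-01,
         6.02244299e+02],
       [ 0.00000000e+00,  0.00000000e+00,  0.00000000e+00,
         1.00000000e+00]])}
top {'intrinsics': array([[471.2452581 ,   0.        , 325.46351227],
       [  0.        , 471.2452581 , 201.93520592],
       [  0.        ,   0.        ,   1.        ]]), 'world_from_camera': array([[ 2.89157112e-02,  9.96325297e-01, -8.06212421e-02,
         4.20232585e+02],
       [-9.99581824e-01,  2.88411650e-02, -2.08923912e-03,
         4.85382293e+00],
       [ 2.43648761e-04,  8.06479401e-02,  9.96742620e-01,
         1.13596230e+03],
       [ 0.00000000e+00,  0.00000000e+00,  0.00000000e+00,
         1.00000000e+00]])}
```

View pics/scene0.png

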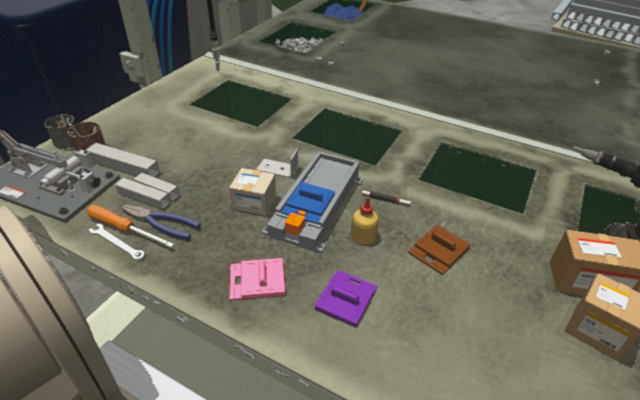

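View pics/top0.png

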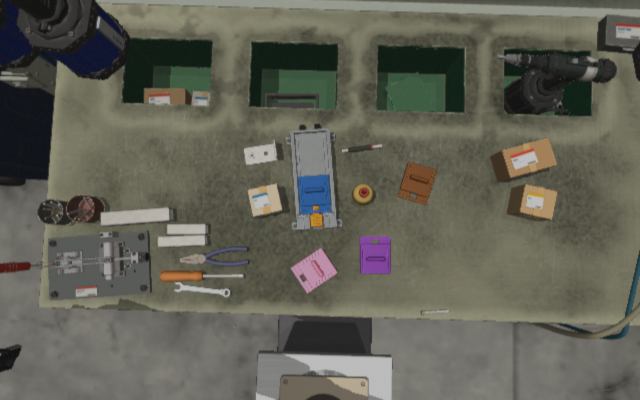

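The scene shows the grey box with the orange tab at scene (295,221) / top (316,215), and the blue cover at scene (309,197) / top (315,190). Cover candidates in the top view are blue (315,190), pink (314,270), purple (376,255) and brown (417,183). Blue fits: it sits on the box next to the tab. I'll confirm with a crop and measure.

```bash
cat > h.py <<'E'
import numpy as np,cv2
from plant import manip,imaging
def ray(c,uv,z):
    K=c['intrinsics'];T=c['world_from_camera'];uv=np.atleast_2d(uv).astype(float)
    x=(uv[:,0]-K[0,2])/K[0,0];y=(uv[:,1]-K[1,2])/K[1,1]
    d=np.c_[x,-y,-np.ones(len(x))]@T[:3,:3].T;o=T[:3,3]
    return o+d*((z-o[2])/d[:,2])[:,None]
def mask(p,h0,h1,s=120,v=50):
    return cv2.inRange(cv2.cvtColor(p,cv2.COLOR_RGB2HSV),(h0,s,v),(h1,255,255))
E
python3 - <<'E'
from h import *
for n,(x0,y0,x1,y1) in dict(top=(230,110,400,240),scene=(220,130,420,260)).items():
    p=cv2.imread(f'pics/{n}0.png');d=np.load(f'{n}_d0.npy');c=imaging.calibration(n)
    cv2.imwrite(f'pics/{n}crop.png',cv2.resize(p[y0:y1,x0:x1],None,fx=4,fy=4,interpolation=2))
    R=p[:,:,::-1].copy()
    for nm,h in dict(tab=(5,18),cover=(102,118)).items():
        m=mask(R,*h,s=150,v=80); w=np.zeros_like(m);w[y0:y1,x0:x1]=m[y0:y1,x0:x1]
        k,l,st,ce=cv2.connectedComponentsWithStats(w)
        i=1+np.argmax(st[1:,4]);pts=np.argwhere(l==i)[:,::-1]
        dd=d[l==i];K=c['intrinsics'];T=c['world_from_camera']
        X=np.c_[(pts[:,0]-K[0,2])/K[0,0]*dd,-(pts[:,1]-K[1,2])/K[1,1]*dd,-dd]@T[:3,:3].T+T[:3,3]
        zz=46 if nm=='tab' else 42
        print(n,nm,st[i],ce[i],'depth mean',X.mean(0).round(1),'z pct',np.percentile(X[:,2],[5,50,95]).round(1),'ray',ray(c,ce[i],zz).round(1))
        W=ray(c,pts,zz)[:,:2].astype(np.float32);print('  rect',cv2.minAreaRect(W))
E
```

```text
top tab [310 214  10  10  30] [314.9 217.4] depth mean [471.8  30.5  46. ] z pct [44.  45.7 48.6] ray [[471.8  30.5  46. ]]
  rect ((469.2289733886719, 31.39593505859375), (20.83400535583496, 20.84511947631836), 1.6576366424560547)
top cover [ 298  175   33   38 1022] [314.08121331 193.19667319] depth mean [528.2  34.2  44.7] z pct [34.4 42.4 56.5] ray [[528.4  34.3  42. ]]
  rect ((526.6777954101562, 34.156524658203125), (84.43792724609375, 69.94457244873047), 5.999496936798096)
scene tab [285 210  21  25 338] [294.56213018 222.65976331] depth mean [456.9  23.5  41.3] z pct [24.3 41.1 45.6] ray [[452.7  20.9  46. ]]
  rect ((455.0695495605469, 22.961523056030273), (61.057655334472656, 32.34175109863281), 23.47713851928711)
scene cover [ 282  182   52   41 1025] [308.62146341 201.15609756] depth mean [518.3  30.1  42.3] z pct [33.1 40.5 55.1] ray [[518.3  30.   42. ]]
  rect ((517.8449096679688, 31.17709732055664), (95.05730438232422, 71.63854217529297), 7.337558746337891)
```

View pics/topcrop.png

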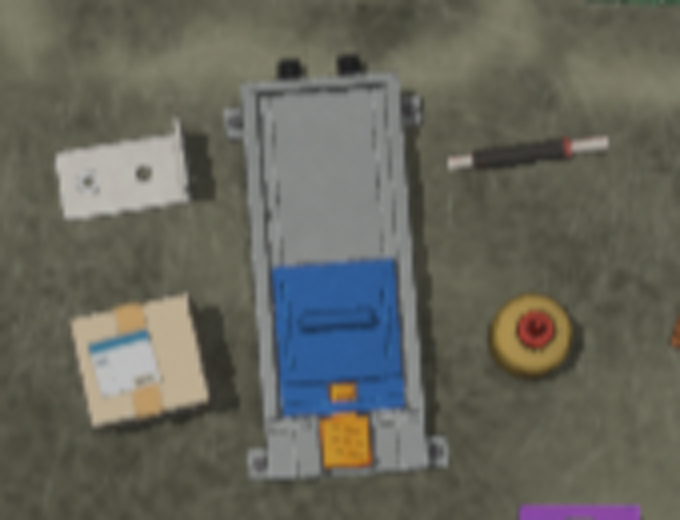

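View pics/scenecrop.png

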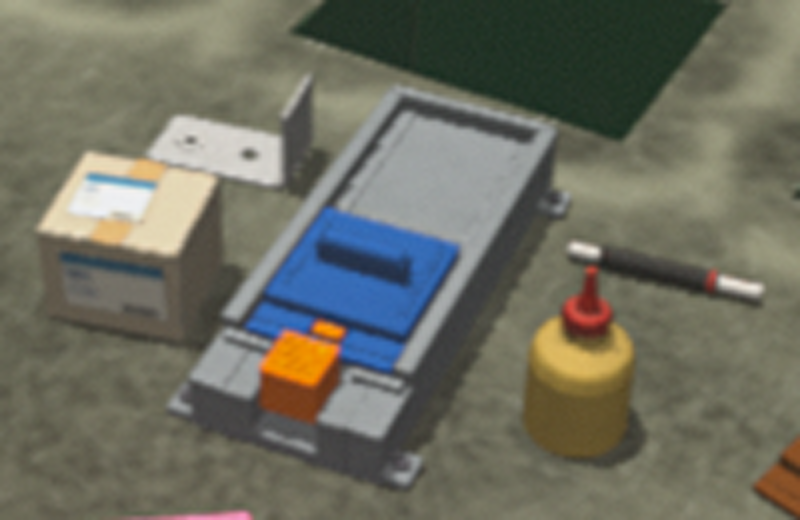

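The crop confirms it: the blue cover sits on the box, its slot filled by the tab's tooth, with the orange tab pad at top px (316.5,220). I'll fit the box pose from corners.

Run:
```python
from h import *
c=imaging.calibration('top')
f=lambda u,v:(230+u/4,110+v/4)
def P(u,v,z):return ray(c,f(u,v),z)[0][:2]
tab=P(346,441,46); cv=[P(274,264,42),P(396,260,42),P(284,413,35),P(404,412,35)]
wall=(P(243,85,41)+P(397,75,41))/2; rib=P(338,313,58)
print('tab',tab,'coverfar',(cv[0]+cv[1])/2,'near',(cv[2]+cv[3])/2,'wallend',wall,'rib top',rib)
d=wall-tab;print('len',np.linalg.norm(d),'expect 216; yaw',np.degrees(np.arctan2(d[1],d[0])))
c=imaging.calibration('scene')
g=lambda u,v:(220+u/4,130+v/4)
print('scene tab',ray(c,g(303,357),46)[0],'wall mid',ray(c,g(475,105),41)[0])
yaw=np.radians(np.degrees(np.arctan2(d[1],d[0])))
R=manip.observe()['ee_rot'];p=manip.observe()['position']
print(R.T@(np.r_[tab,100]-p)/10)
```

```text
tab [465.30718641  26.63525397] coverfar [569.94915786  36.33141474] near [482.39093721  28.53085863] wallend [678.01385433  48.54708251] rib top [538.26386124  33.23585282]
len 213.83230534008737 expect 216; yaw 5.881538323894232
scene tab [461.11939121  23.53832696  46.        ] wall mid [674.59557281  46.39027539  41.        ]
[ 13.13013333 -43.00195606 -46.9443768 ]
```

```bash
python3 -m crank '[{"translation":[0.5,-2.2,-2.4],"delta_rot":[0,0,0],"fingers":0},{"translation":[0.5,-4.8,-5.2],"delta_rot":[0,0,0],"fingers":0},{"translation":[1,-7.4,-8.1],"delta_rot":[0,0,0],"fingers":0},{"translation":[1,-10,-11],"delta_rot":[0,0,0],"fingers":0},{"translation":[1,-12.6,-13.8],"delta_rot":[0,0,0],"fingers":0}]' 40
python3 -m crank '[{"translation":[0.5,-2.6,-2.8],"delta_rot":[0,0,0],"fingers":0},{"translation":[0.5,-5.2,-5.7],"delta_rot":[0,0,0],"fingers":0},{"translation":[1,-7.8,-8.5],"delta_rot":[0,0,0],"fingers":0},{"translation":[1,-10.4,-11.3],"delta_rot":[0,0,0],"fingers":0},{"translation":[1,-13,-14.2],"delta_rot":[0,0,0],"fingers":0}]'
cat > rel.py <<'E'
import sys;from h import *
t=np.array([float(a) for a in sys.argv[1:4]]);s=manip.observe();R=s['ee_rot'];print(s['time'],s['position'].round(1),'F',s['force'].round(1),'w',round(s['gripper_width'],1))
print('rel cm',(R.T@(t-s['position'])/10).round(2))
y=np.radians(5.9);b=np.array([np.cos(y),np.sin(y),0]);l=np.array([-b[1],b[0],0])
T=np.c_[[0,0,-1],-b,l].T; T=np.c_[np.array([0,0,-1.]),np.cross(l,[0,0,-1]),l]
print('rot',cv2.Rodrigues(R.T@T)[0].ravel().round(3))
E
python3 rel.py 464 26 150
```

```text
time: 0.52
position: [288.8, 438.1, 220.1]
ee_rot: [[-0.001, -0.943, 0.332], [-0.003, 0.332, 0.943], [-1.0, 0.0, -0.003]]
force: [1.0, -0.1, 1.2]
gripper_width: 25.5
time: 0.93
position: [364.4, 259.2, 210.3]
ee_rot: [[-0.002, -0.943, 0.331], [-0.004, 0.332, 0.943], [-1.0, 0.0, -0.004]]
force: [0.6, -0.5, -0.2]
gripper_width: 0.1
0.9333 [364.4 259.2 210.3] F [ 0.6 -0.5 -0.2] w 0.1
rel cm [  6.09 -17.13 -18.68]
rot [-0.441 -0.004 -0.001]
```

```bash
python3 -m crank '[{"translation":[0.4,-2.6,-2.8],"delta_rot":[0,0,0],"fingers":0},{"translation":[0.8,-5.2,-5.7],"delta_rot":[0,0,0],"fingers":0},{"translation":[1.2,-7.8,-8.5],"delta_rot":[0,0,0],"fingers":0},{"translation":[1.6,-10.4,-11.3],"delta_rot":[0,0,0],"fingers":0},{"translation":[2,-13,-14.2],"delta_rot":[0,0,0],"fingers":0}]' >/dev/null
python3 -m crank '[{"translation":[0.8,-2.3,-2.4],"delta_rot":[-0.09,0,0],"fingers":0},{"translation":[1.6,-4.1,-4.4],"delta_rot":[-0.18,0,0],"fingers":0},{"translation":[2.4,-4.1,-4.4],"delta_rot":[-0.27,0,0],"fingers":0},{"translation":[3.2,-4.1,-4.4],"delta_rot":[-0.36,0,0],"fingers":0},{"translation":[4,-4.1,-4.4],"delta_rot":[-0.44,0,0],"fingers":0}]'
python3 rel.py 464 26 100
python3 - <<'E'
from h import *
print(imaging.calibration('wrist'))
np.save('wT.npy',imaging.calibration('wrist')['world_from_camera'])
for n in('wrist','scene'):
    p,d=imaging.grab_frame(n);cv2.imwrite(f'pics/{n}1.png',p[:,:,::-1])
E
```

```text
time: 1.77
position: [464.3, 24.3, 150.1]
ee_rot: [[-0.002, -0.995, -0.105], [-0.003, -0.105, 0.995], [-1.0, 0.003, -0.003]]
force: [-1.3, 0.4, -0.2]
gripper_width: -0.1
1.7667 [464.3  24.3 150.1] F [-1.3  0.4 -0.2] w -0.1
rel cm [ 5.01 -0.    0.19]
rot [ 0.002 -0.003 -0.003]
{'intrinsics': array([[348.25130835,   0.        , 320.54486529],
       [  0.        , 348.25130835, 199.90511599],
       [  0.        ,   0.        ,   1.        ]]), 'world_from_camera': array([[-1.05268157e-01, -9.50848258e-01, -2.91215050e-01,
         3.90061923e+02],
       [ 9.94440113e-01, -1.01458090e-01, -2.81978206e-02,
         1.65185074e+01],
       [-2.73427412e-03, -2.92564260e-01,  9.56241956e-01,
         2.93011590e+02],
       [ 0.00000000e+00,  0.00000000e+00,  0.00000000e+00,
         1.00000000e+00]])}
```

View pics/wrist1.png

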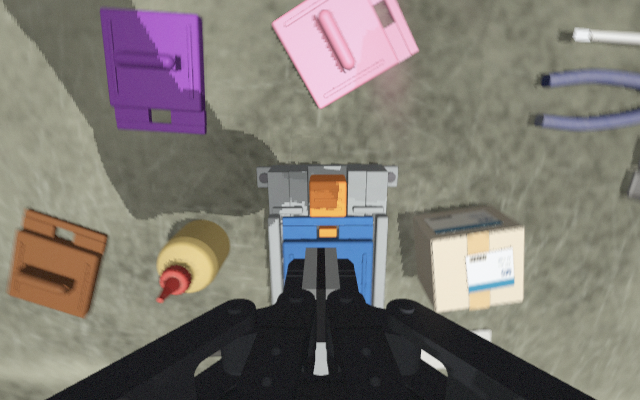

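View pics/scene1.png

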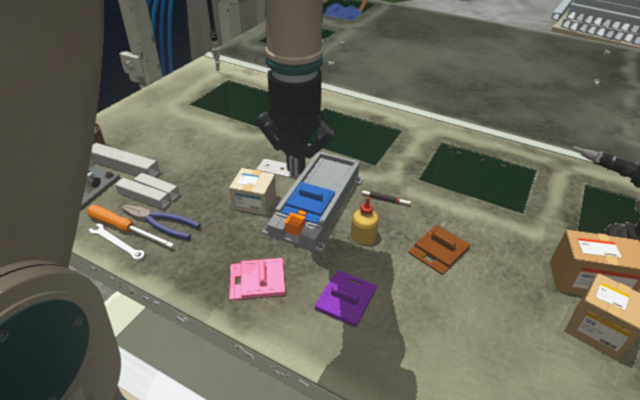

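The wrist view, looking from the robot's side, shows the orange tab top at about (328,197) and the blue cover aligned with the image axes. The jaws are at (320,270).

Run:
```python
from h import *
c=imaging.calibration('wrist');p=cv2.imread('pics/wrist1.png')[:,:,::-1].copy()
m=mask(p,5,18,150,80);k,l,st,ce=cv2.connectedComponentsWithStats(m)
for i in range(1,k):
    if st[i,4]>60:print(st[i],ce[i],ray(c,ce[i],46)[0])
x,y,w,h=max(st[1:],key=lambda a:a[4])[:4]
for q in((x,y+h),(x+w,y+h)):print(ray(c,q,46)[0])
# yaw from blue left/right edges rows 240..250
b=mask(p,102,118,150,60)
for r in(242,256,290):
    xs=np.where(b[r,200:450])[0]+200;print(r,xs.min(),xs.max(),ray(c,(xs.min(),r),42)[0],ray(c,(xs.max()+1,r),42)[0])
v=cv2.resize(p[140:300,240:420],None,fx=4,fy=3.7);cv2.imwrite('pics/w1c.png',v[:,:,::-1])
```

```text
[ 309  175   38   42 1134] [325.5696649  192.00881834] [457.46931102  27.33568554  46.        ]
[319 226  17  11  64] [326.234375 228.765625] [486.21712851  30.92948494  46.        ]
[478.13502519  17.0313292   46.        ]
[475.18156784  45.42908956  46.        ]
242 284 371 [ 5.02219259e+02 -4.69032001e-01  4.20000000e+01] [495.09791309  67.86942651  42.        ]Traceback (most recent call last):
  File "<stdin>", line 11, in <module>
    return umr_minimum(a, axis, None, out, keepdims, initial, where)
ValueError: zero-size array to reduction operation minimum which has no identity
```

```bash
python3 rel.py 463.5 28 37; python3 -m crank '[{"translation":[2.5,0.05,0.2],"delta_rot":[0,0,0],"fingers":0},{"translation":[5,0.05,0.4],"delta_rot":[0,0,0],"fingers":0},{"translation":[7.5,0.05,0.4],"delta_rot":[0,0,0],"fingers":0},{"translation":[9,0.05,0.4],"delta_rot":[0,0,0],"fingers":0},{"translation":[9.6,0.05,0.4],"delta_rot":[0,0,0],"fingers":0}]'
python3 -m crank '[{"translation":[0.3,0,0],"delta_rot":[0,0,0],"fingers":0},{"translation":[0.6,0,0],"delta_rot":[0,0,0],"fingers":0},{"translation":[0.9,0,0],"delta_rot":[0,0,0],"fingers":0}]';python3 rel.py 463.5 28 37
```

```text
1.8667 [463.3  24.8 149.6] F [-0.6 -0.4 -0. ] w -0.1
rel cm [11.26 -0.11  0.35]
rot [-0.001 -0.003 -0.005]
time: 2.28
position: [460.8, 28.4, 51.9]
ee_rot: [[-0.008, -0.995, -0.1], [-0.004, -0.1, 0.995], [-1.0, 0.008, -0.003]]
force: [0.5, -1.4, -0.5]
gripper_width: 0.1
time: 2.53
position: [461.1, 28.5, 43.6]
ee_rot: [[-0.007, -0.995, -0.1], [-0.004, -0.1, 0.995], [-1.0, 0.007, -0.003]]
force: [-1.3, 0.1, 4.2]
gripper_width: -0.1
2.5333 [461.1  28.5  43.6] F [-1.3  0.1  4.2] w -0.1
rel cm [ 0.66 -0.23 -0.08]
rot [-0.003 -0.003 -0.007]
```

```bash
python3 -m crank '[{"translation":[0.3,-0.1,0],"delta_rot":[0,0,0],"fingers":0},{"translation":[0.55,-0.1,0],"delta_rot":[0,0,0],"fingers":0},{"translation":[0.65,-0.1,0],"delta_rot":[0,0,0],"fingers":0}]'
python3 -m crank '[{"translation":[0.1,0,0],"delta_rot":[0,0,0],"fingers":0},{"translation":[0.1,0,0],"delta_rot":[0,0,0],"fingers":0}]'
```

```text
time: 2.78
position: [461.4, 28.6, 37.6]
ee_rot: [[-0.008, -0.995, -0.1], [-0.004, -0.1, 0.995], [-1.0, 0.008, -0.003]]
force: [-5.5, 0.1, 21.3]
gripper_width: 0.4
time: 2.95
position: [461.4, 28.5, 37.7]
ee_rot: [[-0.007, -0.995, -0.1], [-0.004, -0.1, 0.995], [-1.0, 0.007, -0.003]]
force: [-4.7, 0.7, 13.7]
gripper_width: 0.1
```

```bash
python3 -m crank '[{"translation":[0.15,0,0],"delta_rot":[0,0,0],"fingers":0},{"translation":[0.15,0,0],"delta_rot":[0,0,0],"fingers":0}]'
python3 -m crank '[{"translation":[-1.5,0,0],"delta_rot":[0,0,0],"fingers":0},{"translation":[-3.5,0,0],"delta_rot":[0,0,0],"fingers":0},{"translation":[-4,-2,0],"delta_rot":[0,0,0],"fingers":0},{"translation":[-4,-4,0],"delta_rot":[0,0,0],"fingers":0},{"translation":[-4,-4.8,0],"delta_rot":[0,0,0],"fingers":0}]'
python3 rel.py 510 33 47
python3 - <<'E'
from h import *
for n in('wrist','scene'):
    p,d=imaging.grab_frame(n);q=p if n=='wrist' else cv2.resize(p[130:260,220:420],None,fx=4,fy=4,interpolation=2);cv2.imwrite(f'pics/{n}2.png',q[:,:,::-1])
E
```

```text
time: 3.12
position: [461.4, 28.5, 37.6]
ee_rot: [[-0.006, -0.995, -0.099], [-0.004, -0.099, 0.995], [-1.0, 0.007, -0.004]]
force: [-4.5, 0.6, 18.2]
gripper_width: -0.2
time: 3.53
position: [514.1, 34.0, 78.6]
ee_rot: [[0.001, -0.995, -0.099], [-0.003, -0.099, 0.995], [-1.0, -0.001, -0.003]]
force: [0.9, -0.0, 0.5]
gripper_width: -0.2
3.5333 [514.1  34.   78.6] F [ 0.9 -0.   0.5] w -0.2
rel cm [ 3.16  0.42 -0.05]
rot [-0.004 -0.003  0.001]
```

View pics/wrist2.png

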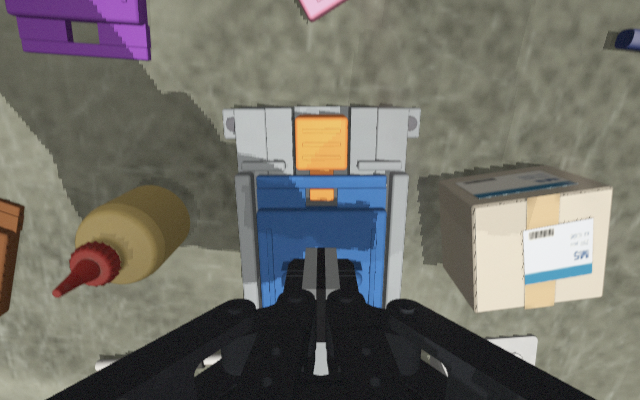

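View pics/scene2.png

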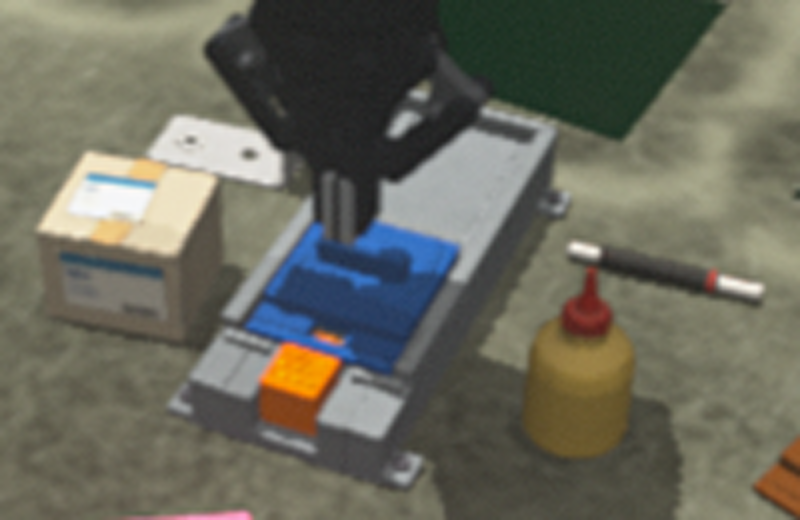

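The tab is now visibly lower and its tooth sits below the flange (wrist ~(321,195)). The fingers are above the cover, behind the rib. Lowering now.

```bash
python3 -m crank '[{"translation":[0,0.3,0],"delta_rot":[0,0,0],"fingers":0},{"translation":[1,0.6,0],"delta_rot":[0,0,0],"fingers":0},{"translation":[2,0.6,0],"delta_rot":[0,0,0],"fingers":0},{"translation":[2.8,0.6,0],"delta_rot":[0,0,0],"fingers":0},{"translation":[3.1,0.6,0],"delta_rot":[0,0,0],"fingers":0}]'
python3 -m crank '[{"translation":[0,-0.3,0],"delta_rot":[0,0,0],"fingers":0},{"translation":[0,-0.6,0],"delta_rot":[0,0,0],"fingers":0},{"translation":[0,-0.9,0],"delta_rot":[0,0,0],"fingers":0},{"translation":[0,-1.2,0],"delta_rot":[0,0,0],"fingers":0},{"translation":[0,-1.5,0],"delta_rot":[0,0,0],"fingers":0}]'
```

```text
time: 4.05
position: [503.6, 32.8, 44.9]
ee_rot: [[-0.006, -0.995, -0.099], [-0.004, -0.099, 0.995], [-1.0, 0.007, -0.004]]
force: [-0.1, 0.7, -0.1]
gripper_width: -0.2
time: 4.47
position: [519.3, 34.3, 45.2]
ee_rot: [[-0.006, -0.995, -0.099], [-0.004, -0.099, 0.995], [-1.0, 0.006, -0.003]]
force: [-4.0, 0.1, 0.9]
gripper_width: 0.4
```

```bash
python3 -m crank '[{"translation":[-0.15,-0.5,0],"delta_rot":[0,0,0],"fingers":0},{"translation":[-0.15,-1,0],"delta_rot":[0,0,0],"fingers":0},{"translation":[-0.15,-1.5,0],"delta_rot":[0,0,0],"fingers":0},{"translation":[-0.15,-2,0],"delta_rot":[0,0,0],"fingers":0},{"translation":[-0.15,-2.5,0],"delta_rot":[0,0,0],"fingers":0}]'
python3 - <<'E'
from h import *
p,d=imaging.grab_frame('wrist');cv2.imwrite('pics/wrist3.png',p[:,:,::-1])
E
```

```text
time: 4.88
position: [544.0, 36.8, 46.5]
ee_rot: [[-0.007, -0.995, -0.099], [-0.004, -0.099, 0.995], [-1.0, 0.007, -0.004]]
force: [-3.8, -1.1, 2.1]
gripper_width: -0.0
```

View pics/wrist3.png

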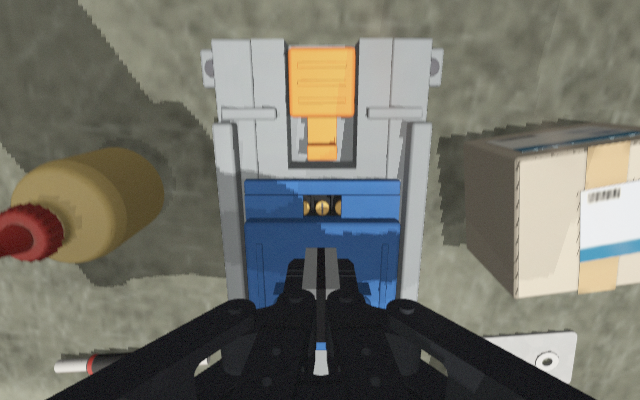

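The cover has come away from the tab (its flange edge is at row ~180) and slides straight, with brass terminals showing through its slot at (322,207). I'll keep pushing.

```bash
python3 -m crank '[{"translation":[0,-0.8,0],"delta_rot":[0,0,0],"fingers":0},{"translation":[0,-1.6,0],"delta_rot":[0,0,0],"fingers":0},{"translation":[0,-2.4,0],"delta_rot":[0,0,0],"fingers":0},{"translation":[0,-3.2,0],"delta_rot":[0,0,0],"fingers":0},{"translation":[0,-3.8,0],"delta_rot":[0,0,0],"fingers":0}]'
python3 -m crank '[{"translation":[0,-0.6,0],"delta_rot":[0,0,0],"fingers":0},{"translation":[0,-1.2,0],"delta_rot":[0,0,0],"fingers":0},{"translation":[0,-1.7,0],"delta_rot":[0,0,0],"fingers":0},{"translation":[0,-2.2,0],"delta_rot":[0,0,0],"fingers":0},{"translation":[0,-2.5,0],"delta_rot":[0,0,0],"fingers":0}]'
python3 - <<'E'
from h import *
c=imaging.calibration('wrist')
p,d=imaging.grab_frame('wrist');cv2.imwrite('pics/wrist4.png',p[:,:,::-1])
E
```

```text
time: 5.35
position: [584.8, 40.9, 46.4]
ee_rot: [[-0.003, -0.995, -0.099], [-0.004, -0.099, 0.995], [-1.0, 0.004, -0.003]]
force: [-2.4, -0.2, 1.2]
gripper_width: -0.3
time: 5.77
position: [610.5, 43.4, 46.3]
ee_rot: [[-0.003, -0.995, -0.099], [-0.004, -0.099, 0.995], [-1.0, 0.003, -0.003]]
force: [-2.0, -0.5, 2.3]
gripper_width: 0.1
```

View pics/wrist4.png

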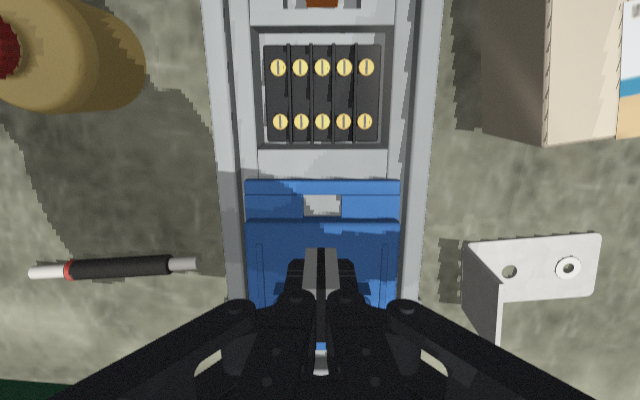

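The terminal block (264–382, 45–143) is fully exposed. The cover's edge at row ~180 is clear of the well's end at row ~150. Backing off and up.

```bash
python3 -m crank '[{"translation":[0,0.5,0],"delta_rot":[0,0,0],"fingers":0},{"translation":[0,1.0,0],"delta_rot":[0,0,0],"fingers":0},{"translation":[-1,1.0,0],"delta_rot":[0,0,0],"fingers":0},{"translation":[-3,1.0,0],"delta_rot":[0,0,0],"fingers":0},{"translation":[-6,1.0,0],"delta_rot":[0,0,0],"fingers":0}]' >/dev/null
python3 -m crank '[{"translation":[-3,2,0],"delta_rot":[0,0,0],"fingers":0},{"translation":[-6,5,0],"delta_rot":[0,0,0],"fingers":0},{"translation":[-8,8,0],"delta_rot":[0,0,0],"fingers":0},{"translation":[-9,11,0],"delta_rot":[0,0,0],"fingers":0},{"translation":[-9,11,0],"delta_rot":[0,0,0],"fingers":0}]'
python3 - <<'E'
from h import *
for n in('scene','top'):
    c=imaging.calibration(n);p,d=imaging.grab_frame(n)
    x0,y0,x1,y1=(220,130,420,260) if n=='scene' else (230,110,400,240)
    cv2.imwrite(f'pics/{n}5.png',cv2.resize(p[y0:y1,x0:x1],None,fx=4,fy=4,interpolation=2)[:,:,::-1])
E
```

```text
time: 6.65
position: [485.1, 31.2, 199.1]
ee_rot: [[-0.007, -0.995, -0.099], [-0.005, -0.099, 0.995], [-1.0, 0.008, -0.004]]
force: [-0.5, -0.2, -0.8]
gripper_width: -0.1
```

View pics/scene5.png

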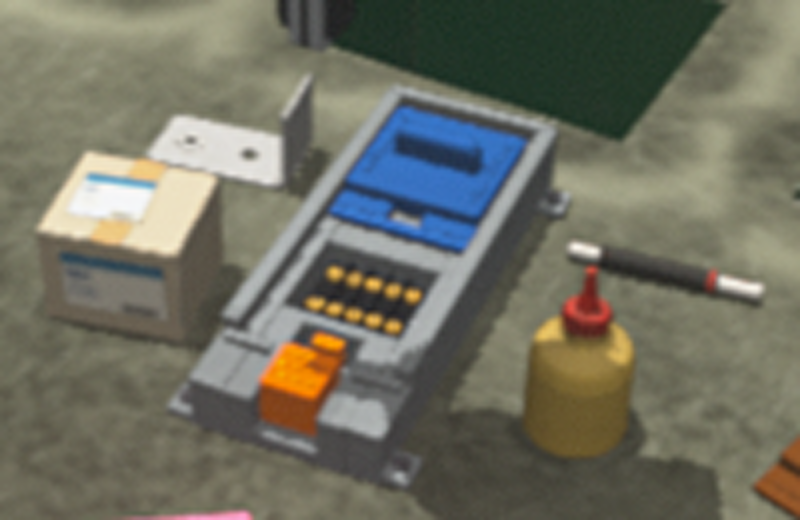

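View pics/top5.png

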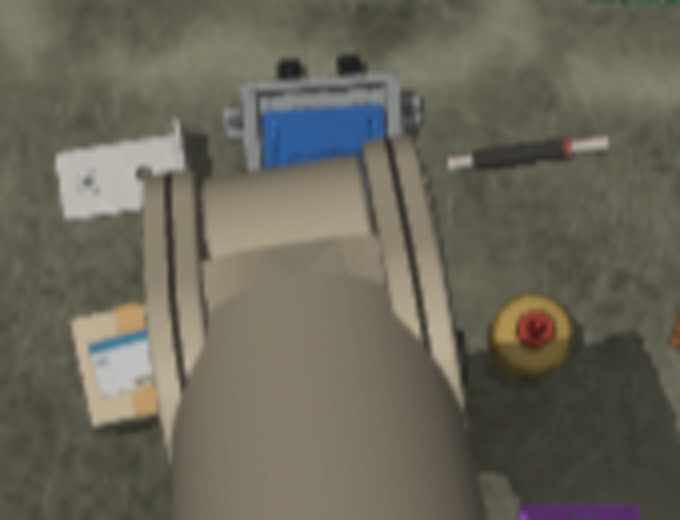

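The cover lies flat between the rails, short of the stop wall. The terminals are open, the tab is down and the bystanders haven't moved. Handing in.

```bash
python3 -c "
from plant import manip
s=manip.observe();print(s['time'],s['force'],s['qvel']);print(manip.job_done())"
```

```text
6.75 [ 0.69752866  0.26848889 -0.42549513] [-0.07729643  2.81889045  0.02857635 -2.79037429  0.02004588 -0.53007102
  0.02531905]
the job is handed in; nothing more can be done
None
```

The terminal box is open and I handed the job in at about 6.8 s. I pressed the orange tab down with closed fingers. It bottomed out with the fingertips at 37.6 mm, and the highest wrist-force reading was about 22 N. I then pushed the blue cover about 91 mm along its rails by the rib, with 2–4 N, and moved the fingers back and up clear of the box.

**Last checks:**
- **Cover:** the last scene and wrist pictures show the terminals fully uncovered. The cover lies flat between the rails, past the end of the well and short of the stop wall.
- **Tab:** it is still down.
- **Surroundings:** the carton, bottle, gauge and bracket look as they did at the start. I did not go near the pink, purple or brown look-alikes.
- **Force:** the wrist force had returned to about zero, with nothing touching the robot.

**Disagreements and gaps:**
- **Tab position:** the camera views differed by about 3–6 mm sideways on where the tab was. I aimed between them, and contact was good.
- **Top view:** the arm blocked most of the box in the last top picture, so the scene and wrist views carried that check.
- **Arm motion:** one or two joints were still settling at up to 2.8 deg/s when I handed in, with the arm well clear of the box.

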